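Put the worn screwdriver in the repair side of the tool pot

TASK

The orange screwdriver has a worn tip: take it out of the wooden rack and lower it, blade down, to the bottom of the deep steel pot before letting go, so that it is left leaning against the side of the rim that has the red clip (the repair side; green is for good tools). Leave the pot standing where it is and the other two screwdrivers in the rack.

Things in the scene. Friction and masses are not known exactly. Their poses are not given: they have to be found in the camera images.
- orange_driver: The screwdriver to move: loose, 205 mm long overall, about 90 g, standing almost upright (up to about 2 degrees of wobble) in one of the rack's three holes, handle up. Steel shaft 8 mm in diameter for the first 133 mm from the blade tip; orange round handle 24 mm in diameter from 150 to 198 mm (tapered below and above), two black rings near its lower end. It balances about 110 mm from the tip. Origin: the blade tip; z runs along the shaft towards the handle's end.
- orange_driver_tip (a point): The orange screwdriver's blade tip, the body's origin.
- orange_driver_end (a point): The far end of the orange handle, 205 mm from the blade tip on the screwdriver's axis.
- blue_driver: Same screwdriver with a blue handle, in another hole of the rack; to be left there. Origin at the blade tip, z towards the handle.
- black_driver: Same screwdriver with a black handle, in another hole of the rack; to be left there. Origin at the blade tip, z towards the handle.
- rack: Wooden rack block fixed to the bench, 70 x 200 x 60 mm (x, y, z). Origin: centre of its underside; y runs along the row of three holes, which lie at y = -60, 0 and +60 mm. Holes are 9.5 mm wide and 50 mm deep, so the tips stand 10 mm above the bench and the handles' ends 215 mm. Which screwdriver stands in which hole varies.
- pot: Round deep steel pot, loose, about 0.7 kg, 66 mm outside diameter, 115 mm high, wall 4 mm (inside 58 mm wide), bottom 5 mm thick, empty. Origin: centre of its underside; z up; x points to the red clip, -x to the green clip. The two clips are blocks on the outside of the rim, flush with its top, standing out 14 mm, 24 mm wide and 26 mm high. It stands turned any way.
- red_clip (a point): Top of the red clip on the pot's rim, 40 mm from the pot's axis in the pot's x direction, 115 mm above its underside.

How it is judged:
By the outcome, as a careful person would: the job done as asked, in the order asked, and still so for the second after the job is handed in, with the robot touching nothing.
It also fails if it takes over 48 s, if anything falls off the work surface, if the arm or the gripper's body presses on something with over 40 N, if the wrist force passes 120 N, or if a joint passes its speed limit or range.

ROBOT

A 6-joint arm with a two-finger parallel gripper is mounted at the origin on the work surface. World frame = base frame: x ahead of the robot, y to its left, z up, the work surface at z = 0. Lengths are in m, angles in degrees, forces in N, time in s.
With the tool pointing down it reaches from about 0.275 to 0.75 m from the base axis. Payload 10.2 kg.
Tool frame: the origin (TCP) lies at the very end of the fingers, on their centre line; the grasp point (between the pads) lies 19 mm behind it; z points along the fingers, y is the direction in which the jaws open and shut (so a half turn about z gives the same grasp; the last joint's range is limited). The gripper opens to 85 mm and grips with 20 to 120 N. Pads are 22 mm wide; open, the fingers measure 114 mm over their backs; the gripper's body (76 mm by 85 mm) begins 54 mm behind the grasp point. The pads swing forward as they close: fully open they stand 13 mm farther back than shut.
Start: joints at [-79.091, 17.928, 85.812, -0, 76.261, -12.8], TCP at [0.211, -0.481, 0.231] pointing down, gripper open.
Joint ranges: [-168.41, 168.41], [-55.51, 124.54], [10.69, 146.95], [-70.63, 250.63], [1, 178], [-165.06, 165.06]. Speed limits (degrees/s): [136.94, 136.94, 172.46, 180, 180, 180].

INTERFACE

Orientations are given as a 3x3 rotation matrix whose columns are the frame's x, y, z axes.
In Python, from workcell import r gives the robot as it stands.
- The arm moves only by the tool apply_moves, never from a script. Its argument "increments" is a list of rows, each an object of numbers: "ax", "ay", "az": the turn, a rotation vector about the tool's x, y, z in degrees; "dx", "dy", "dz": the shift along the tool's x, y, z in m; "jaw": the finger opening in m, from 0 to 0.0854. A call has 1 to 12 rows; each row is the pose to reach, as a shift and turn from the pose measured when the call began, along the tool's axes at that moment; what a row does not reach only later rows make up. A row lasts 1/8 s, in which the tool goes at most 62.5 mm and 10.7 degrees, less where a joint would pass 70% of its speed; a pose out of reach is approached as far as the arm can. A call with a gripper value outside its range is refused whole. The fingers move at their own pace and stop on an object; "squeeze" is the grip in N (left out, the last holds). Time passes only in rows, so rows that repeat a pose let the fingers close. It gives the time, the measured TCP pose, the force and the opening at its end, in the units of the state.
- r.get_state(): the state, without advancing time (a new reading comes with each control period).
- r.grab_frame(name): name is "side" or "top" or "wrist"; returns a dict with "image" (384x512x3 uint8, red, green, blue), "range_z" (384x512 float32, m along the optical axis (not along the pixel's ray), 0 where there is no reading), "mtx" (3x3 intrinsics, pixels), "k1" (the pictures are not rectified: a ray, as slopes to the right and down, at radius r is drawn at 1 + k1 r^2 times it, then the intrinsics apply), "pose" (4x4, takes a point from camera to world coordinates); the wrist camera has in their place "tool_from_camera" (4x4, takes a point from camera to tool coordinates, whose origin is the TCP and whose axes are the flange's). Camera axes: x right, y down, z forward; pixel columns grow to the right and rows downward; lengths in m; the calibration is good to about 2 mm. A picture is of the moment at which its call begins: read the wrist's pose just before it.
- r.hand_in(): hands the job in, once; it reports no verdict.
Trained networks look in a picture, given as the dict that the camera call returned (one of the last four; its "shot" number tells which), for a name from the list of things; names that differ only in an ending like _2 or _b are one class to them, and where a whole thing is asked for, a point or a joint stands for the part that bears it (a point fixed in the world has none). Each returns a list of dicts, best first, with "p" (0 to 1); they miss things now and then, are a little off and sometimes report something else, mostly with a low value. They report only what shows in the picture. A call takes as long as a camera call.
- r.search_frame(name, picture): "point" ([x, y, z] in m, in world coordinates, good to about 4 mm: the middle of the surface that is visible of it).
- r.trace(name, picture): "pixels" (384x512 bool, what is visible of it).
- r.tip_of(name, picture): "point" ([x, y, z] in m, in world coordinates, good to about 4 mm: a listed point, or the origin of a listed thing).
The state is a dict: "t": time; "joint_positions": joint angles; "qd": joint speeds; "joint_torque": joint torques, N m; "eef_pos": TCP position; "tcp_rot": TCP orientation; "wrist_force": force on the tool from outside, world axes, zero at the start; "torque": the same for the moment, N m; "finger_gap": finger opening in m.
Only numpy, scipy, OpenCV 4.12 (cv2) and the standard library are available. Lean on these libraries where they do the work, as an engineer would, in place of code of your own. Each camera call takes 0.05 s, during which the arm holds its last target. There are 200 camera calls.

## Working session

There is one attempt and no reset: what is moved stays moved. The work goes in short steps, Python scripts to look and compute and a tool call to move; the robot and the scene stay as the last step left them, time stands still between calls to the robot, and variables do not carry over. Pictures are saved under pics/ and viewed, about 8 in all and at most 12, crops included, and the job is handed in when it is done.

Besides the shell and the picture viewer there is one more tool, called after "Call:" by a JSON object that holds its "name" and its "arguments". apply_moves: Moves the arm, as the interface text tells. Its arguments: {"type":"object","properties":{"increments":{"type":"array","items":{"type":"object","properties":{"ax":{"type":"number"},"ay":{"type":"number"},"az":{"type":"number"},"dx":{"type":"number"},"dy":{"type":"number"},"dz":{"type":"number"},"jaw":{"type":"number"}}}},"squeeze":{"type":"number"}},"required":["increments"]}

```bash
mkdir -p pics; cat > h.py <<'E'
import numpy as np, cv2
from workcell import r
np.set_printoptions(precision=4,suppress=True)
def ask(p,names):
    for n,k in names:
        f=r.tip_of if k=='t' else r.search_frame
        o=f(n,p)
        print(n,k,[(np.round(d['point'],4).tolist(),round(d['p'],2)) for d in o[:3]])
def cloud(p,pose):
    # world points for every pixel (HxWx3)
    K=np.array(p['mtx']);h,w=p['range_z'].shape
    u,v=np.meshgrid(np.arange(w),np.arange(h))
    xd=(u-K[0,2])/K[0,0];yd=(v-K[1,2])/K[1,1]
    x,y=xd.copy(),yd.copy()
    for _ in range(8):
        s=1+p['k1']*(x*x+y*y);x=xd/s;y=yd/s
    z=p['range_z'];c=np.stack([x*z,y*z,z],-1)
    return c@pose[:3,:3].T+pose[:3,3]
def save(p,n): cv2.imwrite('pics/'+n,cv2.cvtColor(p['image'],cv2.COLOR_RGB2BGR))
E
python3 - <<'E'
from h import *
s=r.get_state();print(s['eef_pos'],s['tcp_rot'],s['t'])
ims=[]
for c in ['top','side']:
    p=r.grab_frame(c);ims.append(p['image'])
    print(c,p['pose'])
    ask(p,[('orange_driver_tip','t'),('orange_driver_end','t'),('orange_driver','s'),('blue_driver','s'),('black_driver','s'),('rack','t'),('rack','s'),('pot','t'),('pot','s'),('red_clip','t')])
    np.save(c+'_cl.npy',cloud(p,np.array(p['pose'])))
im=cv2.resize(np.vstack(ims),(448,600))
im=cv2.resize(np.hstack(ims),(800,300))
cv2.imwrite('pics/a.png',im[...,::-1])
E
```

```text
[ 0.211  -0.4804  0.2307] [[ 0.9156  0.4021 -0.0003]
 [ 0.4021 -0.9156  0.0013]
 [ 0.0003 -0.0013 -1.    ]] 0.0
top [[-0.0072 -0.9917  0.1284  0.4135]
 [-0.9995  0.011   0.0284 -0.044 ]
 [-0.0296 -0.1282 -0.9913  1.2585]
 [ 0.      0.      0.      1.    ]]
orange_driver_tip t []
orange_driver_end t [([0.4831, -0.2337, 0.214], 0.42)]
orange_driver s [([0.4865, -0.2325, 0.1804], 0.66)]
blue_driver s []
black_driver s [([0.5256, -0.1211, 0.1729], 0.54)]
rack t [([0.5042, -0.1794, -0.0016], 0.62)]
rack s [([0.5031, -0.1761, 0.0562], 0.8)]
pot t [([0.5342, 0.0947, -0.0004], 0.96)]
pot s [([0.5383, 0.0987, 0.0608], 0.57)]
red_clip t [([0.495, 0.084, 0.1191], 0.83)]
side [[ 0.9455 -0.2166  0.243   0.3602]
 [-0.3252 -0.5927  0.7369 -0.5906]
 [-0.0156 -0.7757 -0.6309  0.61  ]
 [ 0.      0.      0.      1.    ]]
orange_driver_tip t []
orange_driver_end t [([0.4922, -0.2418, 0.2083], 0.72)]
orange_driver s [([0.4835, -0.2477, 0.1819], 0.77)]
blue_driver s [([0.5033, -0.1939, 0.1905], 0.83), ([0.5354, 0.0729, 0.0838], 0.33)]
black_driver s [([0.5214, -0.1369, 0.1876], 0.85)]
rack t [([0.5105, -0.1807, -0.0018], 0.95)]
rack s [([0.4904, -0.2319, 0.0596], 0.75)]
pot t [([0.5392, 0.095, -0.0006], 0.68)]
pot s [([0.5342, 0.0683, 0.0893], 0.74)]
red_clip t [([0.5015, 0.0826, 0.1182], 0.84)]
```

View pics/a.png

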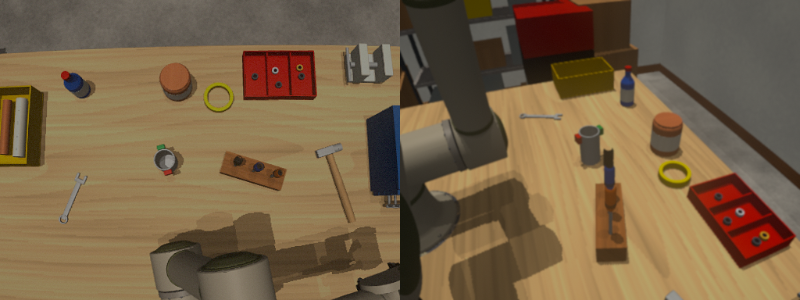

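The top view shows the pot left of centre with its red clip facing the robot (−x). The rack is right of it, with orange in the end hole nearest the hammer (−y). I'll go above the orange driver.

Call:
{"name": "apply_moves", "arguments": {"increments": [{"dz": -0.06,"jaw": 0.05},{"dx": 0.06,"dy": -0.02,"dz": -0.08,"az": -8},{"dx": 0.12,"dy": -0.04,"dz": -0.08,"az": -16},{"dx": 0.18,"dy": -0.058,"dz": -0.08,"az": -24},{"dx": 0.24,"dy": -0.077,"dz": -0.08,"az": -32},{"dx": 0.3,"dy": -0.096,"dz": -0.08,"az": -40},{"dx": 0.35,"dy": -0.112,"dz": -0.08,"az": -47},{"dx": 0.35,"dy": -0.112,"dz": -0.08,"az": -47},{"dx": 0.35,"dy": -0.112,"dz": -0.08,"az": -47},{"dx": 0.35,"dy": -0.112,"dz": -0.08,"az": -47}]}}

```text
invalid input at $.increments[0]: expected keys ax, ay, az, dx, dy, dz, jaw
```

```bash
python3 - <<'E'
from h import *
s=r.get_state();print(s['t'],s['eef_pos'],s['tcp_rot'],s['joint_positions'])
p=r.grab_frame('wrist');save(p,'b.png')
T=np.eye(4);T[:3,:3]=s['tcp_rot'];T[:3,3]=s['eef_pos']
C=cloud(p,T@np.array(p['tool_from_camera']))
ask(p,[('orange_driver_end','t'),('orange_driver','s'),('blue_driver','s'),('black_driver','s'),('rack','t')])
for n in ['orange_driver','blue_driver']:
    o=r.trace(n,p)
    if o:
        m=o[0]['pixels']&(p['range_z']>0);q=C[m];z=q[:,2];zt=np.percentile(z,99)
        k=q[(z>zt-.006)];print(n,o[0]['p'],zt,k.mean(0),k.min(0),k.max(0), np.percentile(q,[2,98],axis=0))
for c in ['top','side']:
    p=r.grab_frame(c);C=cloud(p,np.array(p['pose']))
    if c=='top': save(p,'top2.png')
    for n in ['orange_driver','blue_driver','black_driver']:
        o=r.trace(n,p)
        if o:
            q=C[o[0]['pixels']&(p['range_z']>0)];k=q[q[:,2]>.15]
            if len(k): print(c,n,o[0]['p'],len(k),k.mean(0),k.min(0),k.max(0))
    # pot rim
    q=C.reshape(-1,3);q=q[(np.hypot(q[:,0]-.536,q[:,1]-.095)<.055)&(q[:,2]>.108)&(q[:,2]<.125)]
    h=cv2.minEnclosingCircle(q[:,:2].astype(np.float32)) ;print(c,'rim',len(q),q.mean(0),h)
    ask(p,[('pot','t'),('red_clip','t')])
E
```

```text
1.1 [ 0.2111 -0.4807  0.2313] [[ 0.9156  0.4021 -0.    ]
 [ 0.4021 -0.9156  0.    ]
 [ 0.     -0.     -1.    ]] [-79.0911  17.9299  85.8116  -0.0004  76.2605 -12.8006]
orange_driver_end t []
orange_driver s []
blue_driver s []
black_driver s []
rack t []
top orange_driver 0.71 98 [ 0.5058 -0.1768  0.1832] [ 0.4955 -0.1895  0.1591] [ 0.5188 -0.1666  0.2156]
top black_driver 0.51 85 [ 0.5246 -0.12    0.1836] [ 0.5137 -0.1317  0.1638] [ 0.5371 -0.1095  0.2174]
top rim 266 [0.5386 0.0958 0.1132] ((0.5401982665061951, 0.0943944901227951), 0.04740576818585396)
pot t [([0.5352, 0.0929, -0.0024], 0.66)]
red_clip t [([0.4993, 0.0822, 0.1196], 0.87)]
side orange_driver 0.8 405 [ 0.4852 -0.2468  0.1878] [ 0.4759 -0.252   0.1504] [ 0.4993 -0.187   0.2162]
side blue_driver 0.67 360 [ 0.5034 -0.1901  0.1877] [ 0.4796 -0.2358  0.1518] [ 0.5164 -0.1783  0.2157]
side black_driver 0.64 281 [ 0.5216 -0.133   0.1909] [ 0.4976 -0.1795  0.1625] [ 0.5333 -0.1197  0.2168]
side rim 275 [0.5357 0.0907 0.1134] ((0.5374467968940735, 0.09125392884016037), 0.04710516706109047)
pot t [([0.5386, 0.0915, 0.0027], 0.67)]
red_clip t [([0.5057, 0.0828, 0.1167], 0.91)]
```

View pics/b.png

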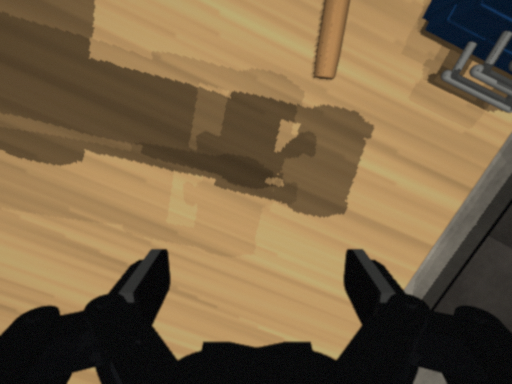

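Call:
{"name": "apply_moves", "arguments": {"increments": [{"dx": 0,"dy": 0,"dz": -0.06,"ax": 0,"ay": 0,"az": 0,"jaw": 0.05},{"dx": 0.06,"dy": -0.02,"dz": -0.08,"ax": 0,"ay": 0,"az": -8,"jaw": 0.05},{"dx": 0.12,"dy": -0.04,"dz": -0.08,"ax": 0,"ay": 0,"az": -16,"jaw": 0.05},{"dx": 0.18,"dy": -0.058,"dz": -0.08,"ax": 0,"ay": 0,"az": -24,"jaw": 0.05},{"dx": 0.24,"dy": -0.077,"dz": -0.08,"ax": 0,"ay": 0,"az": -32,"jaw": 0.05},{"dx": 0.3,"dy": -0.096,"dz": -0.08,"ax": 0,"ay": 0,"az": -40,"jaw": 0.05},{"dx": 0.35,"dy": -0.112,"dz": -0.08,"ax": 0,"ay": 0,"az": -47,"jaw": 0.05},{"dx": 0.35,"dy": -0.112,"dz": -0.08,"ax": 0,"ay": 0,"az": -47,"jaw": 0.05},{"dx": 0.35,"dy": -0.112,"dz": -0.08,"ax": 0,"ay": 0,"az": -47,"jaw": 0.05}]}}

```text
t: 3.22
eef_pos: [0.4863, -0.2377, 0.3112]
tcp_rot: [[0.331, 0.944, -0.0], [0.944, -0.331, -0.0], [-0.0, -0.0, -1.0]]
wrist_force: [0.2, 0.1, -0.4]
finger_gap: 0.0501
```

```bash
cat > w.py <<'E'
from h import *
import sys
def wrist(name):
    s=r.get_state();print(s['t'],s['eef_pos'],s['tcp_rot'],s['joint_positions'],s['wrist_force'],s['finger_gap'])
    p=r.grab_frame('wrist');save(p,name)
    T=np.eye(4);T[:3,:3]=s['tcp_rot'];T[:3,3]=s['eef_pos']
    return p,cloud(p,T@np.array(p['tool_from_camera'])),s
E
python3 - <<'E'
from w import *
p,C,s=wrist('c.png')
ask(p,[('orange_driver_end','t'),('blue_driver','s'),('black_driver','s'),('rack','t')])
for n in ['orange_driver','blue_driver']:
    o=r.trace(n,p)
    if o:
        m=o[0]['pixels']&(p['range_z']>0);q=C[m];k=q[q[:,2]>.15]
        print(n,o[0]['p'],len(k))
        if len(k):
            print(k.mean(0),k.min(0),k.max(0)); t=k[k[:,2]>k[:,2].max()-.006];print('top',t.mean(0),len(t))
E
```

```text
3.225 [ 0.4863 -0.2377  0.3112] [[ 0.3309  0.9437 -0.0004]
 [ 0.9437 -0.3309 -0.0001]
 [-0.0002 -0.0003 -1.    ]] [-38.4487  17.6129  74.4283  -0.0192  87.9714 -19.1246] [ 0.2388  0.1018 -0.4172] 0.050101682622267496
orange_driver_end t [([0.4869, -0.2395, 0.2142], 0.87)]
blue_driver s [([0.5093, -0.1845, 0.1644], 0.56)]
black_driver s []
rack t [([0.5095, -0.1803, 0.0], 0.67)]
orange_driver 0.65 609
[ 0.4888 -0.2333  0.1921] [ 0.4754 -0.2498  0.1624] [ 0.4995 -0.2254  0.2158]
top [ 0.4889 -0.2333  0.2124] 165
blue_driver 0.62 652
[ 0.5049 -0.181   0.1861] [ 0.494  -0.1929  0.1688] [ 0.5159 -0.1687  0.2162]
top [ 0.5054 -0.1797  0.2129] 194
```

View pics/c.png

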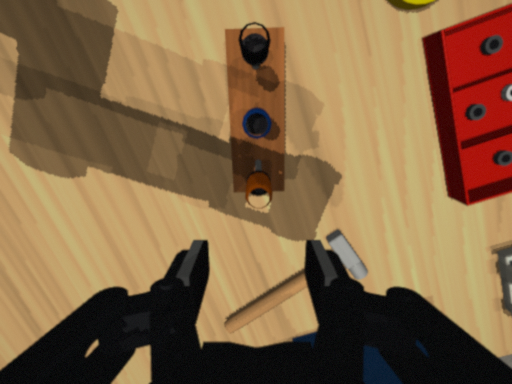

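The wrist view shows orange as the nearest driver at (259,188), centred between the jaws, with blue at (257,122) and black at (255,45). Descend and grip.

Call:
{"name": "apply_moves", "arguments": {"increments": [{"dx": 0,"dy": 0.001,"dz": 0.04,"ax": 0,"ay": 0,"az": 0,"jaw": 0.05},{"dx": 0,"dy": 0.001,"dz": 0.08,"ax": 0,"ay": 0,"az": 0,"jaw": 0.05},{"dx": 0,"dy": 0.001,"dz": 0.12,"ax": 0,"ay": 0,"az": 0,"jaw": 0.05},{"dx": 0,"dy": 0.001,"dz": 0.146,"ax": 0,"ay": 0,"az": 0,"jaw": 0.05},{"dx": 0,"dy": 0.001,"dz": 0.146,"ax": 0,"ay": 0,"az": 0,"jaw": 0.05},{"dx": 0,"dy": 0.001,"dz": 0.146,"ax": 0,"ay": 0,"az": 0,"jaw": 0.015},{"dx": 0,"dy": 0.001,"dz": 0.146,"ax": 0,"ay": 0,"az": 0,"jaw": 0.015},{"dx": 0,"dy": 0.001,"dz": 0.146,"ax": 0,"ay": 0,"az": 0,"jaw": 0.015},{"dx": 0,"dy": 0.001,"dz": 0.146,"ax": 0,"ay": 0,"az": 0,"jaw": 0.015},{"dx": 0,"dy": 0.001,"dz": 0.146,"ax": 0,"ay": 0,"az": 0,"jaw": 0.015}], "squeeze": 50}}

```text
t: 4.82
eef_pos: [0.4876, -0.2388, 0.1669]
tcp_rot: [[0.332, 0.943, 0.002], [0.943, -0.332, -0.002], [-0.001, 0.003, -1.0]]
wrist_force: [-0.8, 1.2, 6.8]
finger_gap: 0.0231
```

Call:
{"name": "apply_moves", "arguments": {"increments": [{"dx": 0,"dy": 0,"dz": -0.015,"ax": 0,"ay": 0,"az": 0,"jaw": 0.015},{"dx": 0,"dy": 0,"dz": -0.035,"ax": 0,"ay": 0,"az": 0,"jaw": 0.015},{"dx": 0,"dy": 0,"dz": -0.06,"ax": 0,"ay": 0,"az": 0,"jaw": 0.015},{"dx": 0,"dy": 0,"dz": -0.09,"ax": 0,"ay": 0,"az": 0,"jaw": 0.015},{"dx": 0,"dy": 0,"dz": -0.12,"ax": 0,"ay": 0,"az": 0,"jaw": 0.015},{"dx": 0,"dy": 0,"dz": -0.15,"ax": 0,"ay": 0,"az": 0,"jaw": 0.015},{"dx": 0,"dy": 0,"dz": -0.17,"ax": 0,"ay": 0,"az": 0,"jaw": 0.015},{"dx": 0,"dy": 0,"dz": -0.17,"ax": 0,"ay": 0,"az": 0,"jaw": 0.015}]}}

```text
t: 5.82
eef_pos: [0.4874, -0.2385, 0.3389]
tcp_rot: [[0.331, 0.943, 0.005], [0.943, -0.331, -0.004], [-0.002, 0.006, -1.0]]
wrist_force: [-0.2, 0.4, -1.5]
finger_gap: 0.023
```

```bash
python3 - <<'E'
from h import *
s=r.get_state();print(s['t'],s['eef_pos'],s['wrist_force'],s['finger_gap'])
p=r.grab_frame('side')
ask(p,[('orange_driver_tip','t'),('orange_driver_end','t'),('blue_driver','s'),('black_driver','s'),('pot','t'),('red_clip','t')])
cv2.imwrite('pics/d.png',p['image'][...,::-1])
C=cloud(p,np.array(p['pose']))
q=C.reshape(-1,3);q=q[(np.hypot(q[:,0]-s['eef_pos'][0],q[:,1]-s['eef_pos'][1])<.03)&(q[:,2]<s['eef_pos'][2]-.02)&(q[:,2]>.15)]
for lo in np.arange(.16,.32,.02):
    k=q[(q[:,2]>lo)&(q[:,2]<lo+.02)]
    if len(k): print(round(lo,2),len(k),k.mean(0))
E
```

```text
5.825 [ 0.4874 -0.2385  0.3389] [-0.1677  0.4168 -1.4818] 0.023007030822129067
orange_driver_tip t [([0.4872, -0.2366, 0.1802], 0.82)]
orange_driver_end t [([0.4947, -0.2407, 0.3831], 0.79)]
blue_driver s [([0.503, -0.1871, 0.1764], 0.75)]
black_driver s [([0.5182, -0.1333, 0.1879], 0.69)]
pot t [([0.5402, 0.0941, 0.002], 0.8)]
red_clip t [([0.5038, 0.0847, 0.1178], 0.86), ([0.4861, -0.2337, 0.1785], 0.65)]
0.18 37 [ 0.4872 -0.2415  0.1912]
0.2 46 [ 0.4871 -0.2417  0.2102]
0.22 47 [ 0.4873 -0.2415  0.2301]
0.24 51 [ 0.4871 -0.2413  0.2502]
0.26 52 [ 0.4873 -0.2416  0.2705]
0.28 54 [ 0.4873 -0.2414  0.2902]
0.3 52 [ 0.4872 -0.2418  0.3092]
```

View pics/d.png

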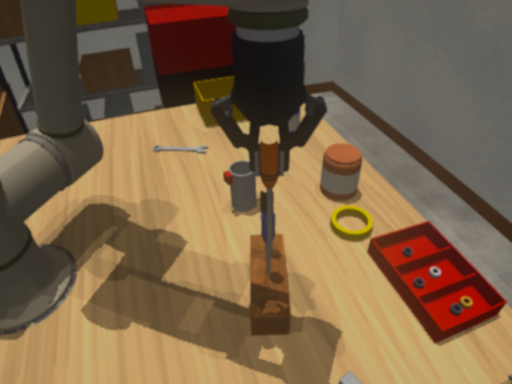

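Grasp is good: the driver hangs vertical with its tip 157 mm below the TCP. Next I lift clear of the other handles and go above the pot with the jaws square to the lean direction.

Call:
{"name": "apply_moves", "arguments": {"increments": [{"dx": 0,"dy": 0,"dz": -0.04,"ax": 0,"ay": 0,"az": 0,"jaw": 0.015},{"dx": 0,"dy": 0,"dz": -0.08,"ax": 0,"ay": 0,"az": 0,"jaw": 0.015},{"dx": 0.04,"dy": -0.0075,"dz": -0.08,"ax": 0,"ay": 0,"az": 7,"jaw": 0.015},{"dx": 0.09,"dy": -0.017,"dz": -0.08,"ax": 0,"ay": 0,"az": 15,"jaw": 0.015},{"dx": 0.14,"dy": -0.026,"dz": -0.08,"ax": 0,"ay": 0,"az": 23,"jaw": 0.015},{"dx": 0.19,"dy": -0.036,"dz": -0.08,"ax": 0,"ay": 0,"az": 31,"jaw": 0.015},{"dx": 0.24,"dy": -0.045,"dz": -0.08,"ax": 0,"ay": 0,"az": 39,"jaw": 0.015},{"dx": 0.29,"dy": -0.055,"dz": -0.08,"ax": 0,"ay": 0,"az": 47,"jaw": 0.015},{"dx": 0.33,"dy": -0.062,"dz": -0.08,"ax": 0,"ay": 0,"az": 55,"jaw": 0.015},{"dx": 0.33,"dy": -0.062,"dz": -0.08,"ax": 0,"ay": 0,"az": 55,"jaw": 0.015},{"dx": 0.33,"dy": -0.062,"dz": -0.08,"ax": 0,"ay": 0,"az": 55,"jaw": 0.015}]}}

```text
t: 7.55
eef_pos: [0.5379, 0.0933, 0.4158]
tcp_rot: [[0.963, 0.271, 0.001], [0.271, -0.963, -0.001], [0.0, 0.002, -1.0]]
wrist_force: [-0.6, -0.5, -0.2]
finger_gap: 0.0226
```

```bash
python3 - <<'E'
from w import *
p,C,s=wrist('e.png')
e=np.array(s['eef_pos'])
ask(p,[('pot','t'),('red_clip','t'),('orange_driver_tip','t')])
def rim(C,n):
    q=C.reshape(-1,3);q=q[(np.hypot(q[:,0]-.538,q[:,1]-.0935)<.055)&(q[:,2]>.106)&(q[:,2]<.125)]
    if len(q)>5: print(n,'rim',len(q),cv2.minEnclosingCircle(q[:,:2].astype(np.float32)), cv2.minAreaRect(q[:,:2].astype(np.float32)))
rim(C,'wrist')
for c in ['top','side']:
    p=r.grab_frame(c);C=cloud(p,np.array(p['pose']));rim(C,c)
    ask(p,[('pot','t'),('red_clip','t'),('orange_driver_tip','t'),('orange_driver_end','t')])
E
```

```text
7.55 [0.5379 0.0933 0.4158] [[ 0.9627  0.2705  0.0008]
 [ 0.2705 -0.9627 -0.0014]
 [ 0.0004  0.0016 -1.    ]] [ -2.424   18.237   58.5467  -0.0824 103.1683  71.8623] [-0.5835 -0.4805 -0.1601] 0.022572930174250244
pot t [([0.5395, 0.0933, 0.0031], 0.69)]
red_clip t [([0.498, 0.0818, 0.1182], 0.9), ([0.5384, 0.0966, -0.0001], 0.71)]
orange_driver_tip t [([0.5358, 0.0935, 0.2572], 0.98)]
wrist rim 636 ((0.5375832319259644, 0.0952797457575798), 0.04728996753692627) ((0.5377877354621887, 0.09551621228456497), (0.08948523551225662, 0.06510832905769348), 45.42001724243164)
top rim 153 ((0.5384408235549927, 0.09400628507137299), 0.045695021748542786) ((0.5381511449813843, 0.08173712342977524), (0.03465281054377556, 0.09062813967466354), 88.64762878417969)
pot t [([0.5364, 0.0941, -0.0003], 0.83)]
red_clip t [([0.4949, 0.0846, 0.1168], 0.56)]
orange_driver_tip t []
orange_driver_end t []
side rim 321 ((0.5379394888877869, 0.09248224645853043), 0.048035793006420135) ((0.537506103515625, 0.0924772322177887), (0.06880111992359161, 0.08714557439088821), 73.14636993408203)
pot t [([0.5374, 0.094, 0.0012], 0.81), ([0.5378, 0.096, 0.2612], 0.34)]
red_clip t [([0.5008, 0.085, 0.1178], 0.98)]
orange_driver_tip t [([0.5383, 0.0963, 0.2593], 0.86)]
orange_driver_end t [([0.5417, 0.0897, 0.4598], 0.92)]
```

View pics/e.png

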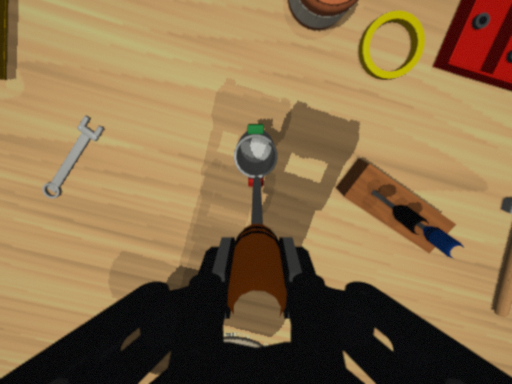

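Red clip at (256,181) and green at (257,129) lie in line with the tool's x axis, and the pot's centre is under the TCP. I enter near the green side and tilt the handle towards red while lowering.

Call:
{"name": "apply_moves", "arguments": {"increments": [{"dx": 0.008,"dy": 0,"dz": 0.05,"ax": 0,"ay": 0,"az": 0,"jaw": 0.015},{"dx": 0.008,"dy": 0,"dz": 0.1,"ax": 0,"ay": 0,"az": 0,"jaw": 0.015},{"dx": 0.008,"dy": 0,"dz": 0.124,"ax": 0,"ay": 0,"az": 0,"jaw": 0.015},{"dx": 0.008,"dy": 0,"dz": 0.16,"ax": 0,"ay": 0,"az": 0,"jaw": 0.015},{"dx": 0.008,"dy": 0,"dz": 0.199,"ax": 0,"ay": 0,"az": 0,"jaw": 0.015},{"dx": -0.0017,"dy": 0,"dz": 0.214,"ax": 0,"ay": 5,"az": 0,"jaw": 0.015},{"dx": -0.0113,"dy": 0,"dz": 0.231,"ax": 0,"ay": 10,"az": 0,"jaw": 0.015},{"dx": -0.0216,"dy": 0,"dz": 0.244,"ax": 0,"ay": 15,"az": 0,"jaw": 0.015},{"dx": -0.0311,"dy": 0,"dz": 0.2524,"ax": 0,"ay": 19,"az": 0,"jaw": 0.015},{"dx": -0.0311,"dy": 0,"dz": 0.2524,"ax": 0,"ay": 19,"az": 0,"jaw": 0.015}]}}

```text
t: 9.5
eef_pos: [0.5072, 0.0848, 0.1632]
tcp_rot: [[0.911, 0.269, 0.313], [0.255, -0.963, 0.087], [0.325, 0.001, -0.946]]
wrist_force: [-0.8, 0.4, -0.8]
finger_gap: 0.0227
```

```bash
python3 - <<'E'
from h import *
s=r.get_state();R=np.array(s['tcp_rot']);e=np.array(s['eef_pos'])
tip=e+.157*R[:,2];g=np.array([.9627,.2705,0])
print(s['t'],e,'tip',tip,'green-dir',(tip-[.538,.094,0])@g,'lat',(tip-[.538,.094,0])@[.2705,-.9627,0],'tilt',np.degrees(np.arccos(-R[2,2])),s['wrist_force'],s['finger_gap'],s['joint_positions'])
im=[]
for c in ['top','side']:
    p=r.grab_frame(c)
    ask(p,[('pot','t'),('red_clip','t'),('orange_driver_end','t')])
    x,y=((150,140) if c=='top' else (180,100));im.append(cv2.resize(p['image'][y:y+150,x:x+150],(400,400)))
cv2.imwrite('pics/f.png',np.hstack(im)[...,::-1])
E
```

```text
9.5 [0.5072 0.0848 0.1632] tip [0.5563 0.0984 0.0147] green-dir 0.01882423769790588 lat 0.0007140378346849253 tilt 18.950535604440166 [-0.8371  0.3649 -0.7942] 0.022724642149197834 [ -7.2724  11.4498 107.5482  10.4247  43.9055  60.6746]
pot t [([0.5348, 0.0971, -0.0002], 0.74)]
red_clip t [([0.4987, 0.082, 0.1162], 0.57), ([0.5271, -0.1214, 0.0115], 0.47), ([0.5568, 0.099, 0.0165], 0.44)]
orange_driver_end t [([0.4922, 0.0843, 0.2098], 0.44)]
pot t [([0.5377, 0.092, 0.0037], 0.68), ([0.501, 0.083, 0.1188], 0.33)]
red_clip t [([0.5036, 0.0833, 0.1165], 0.8)]
orange_driver_end t []
```

View pics/f.png

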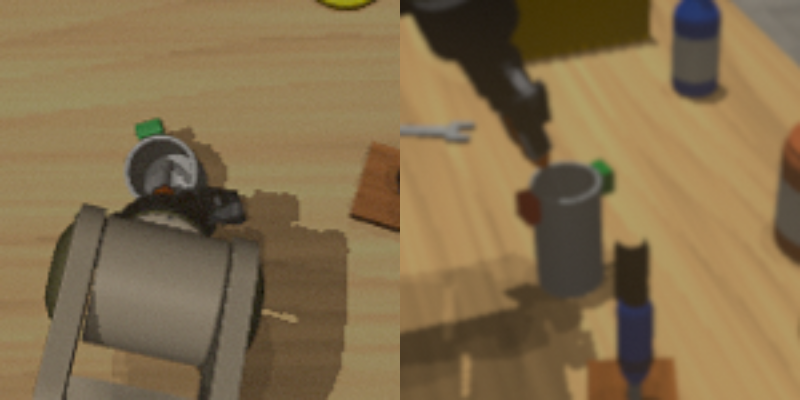

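Call:
{"name": "apply_moves", "arguments": {"increments": [{"dx": -0.0036,"dy": 0,"dz": 0.003,"ax": 0,"ay": 1,"az": 0,"jaw": 0.015},{"dx": -0.0072,"dy": 0,"dz": 0.006,"ax": 0,"ay": 2,"az": 0,"jaw": 0.015},{"dx": -0.0072,"dy": 0,"dz": 0.008,"ax": 0,"ay": 2,"az": 0,"jaw": 0.015},{"dx": -0.0072,"dy": 0,"dz": 0.008,"ax": 0,"ay": 2,"az": 0,"jaw": 0.015},{"dx": -0.0072,"dy": 0,"dz": 0.008,"ax": 0,"ay": 2,"az": 0,"jaw": 0.015}]}}

```text
t: 10.52
eef_pos: [0.5047, 0.0839, 0.1539]
tcp_rot: [[0.898, 0.27, 0.347], [0.252, -0.963, 0.095], [0.359, 0.002, -0.933]]
wrist_force: [0.8, -0.5, 0.0]
finger_gap: 0.0229
```

Call:
{"name": "apply_moves", "arguments": {"increments": [{"dx": 0,"dy": 0,"dz": 0.001,"ax": 0,"ay": 0,"az": 0,"jaw": 0.015},{"dx": 0,"dy": 0,"dz": 0.002,"ax": 0,"ay": 0,"az": 0,"jaw": 0.015},{"dx": 0,"dy": 0,"dz": 0.002,"ax": 0,"ay": 0,"az": 0,"jaw": 0.015}]}}

```text
t: 10.9
eef_pos: [0.5055, 0.0841, 0.1522]
tcp_rot: [[0.898, 0.27, 0.347], [0.253, -0.963, 0.095], [0.36, 0.002, -0.933]]
wrist_force: [-0.8, 0.2, 1.0]
finger_gap: 0.0228
```

Call:
{"name": "apply_moves", "arguments": {"increments": [{"dx": 0,"dy": 0,"dz": 0.001,"ax": 0,"ay": 0,"az": 0,"jaw": 0.015},{"dx": 0,"dy": 0,"dz": 0.002,"ax": 0,"ay": 0,"az": 0,"jaw": 0.015},{"dx": 0,"dy": 0,"dz": 0.002,"ax": 0,"ay": 0,"az": 0,"jaw": 0.015}]}}

```text
t: 11.28
eef_pos: [0.5067, 0.0843, 0.1517]
tcp_rot: [[0.897, 0.27, 0.349], [0.253, -0.963, 0.095], [0.362, 0.003, -0.932]]
wrist_force: [-7.2, -1.3, 12.7]
finger_gap: 0.0225
```

The tip is on the pot bottom (about 13 N). Ease off slightly, then open.

Call:
{"name": "apply_moves", "arguments": {"increments": [{"dx": 0,"dy": 0,"dz": -0.001,"ax": 0,"ay": 0,"az": 0,"jaw": 0.015},{"dx": 0,"dy": 0,"dz": -0.001,"ax": 0,"ay": 0,"az": 0,"jaw": 0.015},{"dx": 0,"dy": 0,"dz": -0.001,"ax": 0,"ay": 0,"az": 0,"jaw": 0.026},{"dx": 0,"dy": 0,"dz": -0.001,"ax": 0,"ay": 0,"az": 0,"jaw": 0.03},{"dx": 0,"dy": 0,"dz": -0.001,"ax": 0,"ay": 0,"az": 0,"jaw": 0.036},{"dx": 0,"dy": 0,"dz": -0.001,"ax": 0,"ay": 0,"az": 0,"jaw": 0.045},{"dx": 0,"dy": 0,"dz": -0.001,"ax": 0,"ay": 0,"az": 0,"jaw": 0.05},{"dx": 0,"dy": 0,"dz": -0.001,"ax": 0,"ay": 0,"az": 0,"jaw": 0.05}]}}

```text
t: 12.28
eef_pos: [0.5064, 0.0842, 0.1526]
tcp_rot: [[0.897, 0.27, 0.349], [0.253, -0.963, 0.095], [0.362, 0.003, -0.932]]
wrist_force: [0.3, 0.6, -0.2]
finger_gap: 0.0502
```

```bash
python3 - <<'E'
from w import *
p,C,s=wrist('g.png')
ask(p,[('orange_driver_end','t'),('pot','t'),('red_clip','t')])
p=r.grab_frame('side')
ask(p,[('orange_driver_end','t'),('pot','t'),('red_clip','t')])
E
```

```text
12.275 [0.5064 0.0842 0.1526] [[ 0.8974  0.2702  0.3487]
 [ 0.2528 -0.9628  0.0953]
 [ 0.3615  0.0026 -0.9324]] [ -7.8503  11.394  110.1017  12.8789  39.5948  57.8692] [ 0.3169  0.6386 -0.2389] 0.050173914486527166
orange_driver_end t [([0.5641, 0.0991, 0.0068], 0.47)]
pot t [([0.5412, 0.0948, 0.0001], 0.83)]
red_clip t []
orange_driver_end t [([0.4875, 0.0764, 0.1902], 0.46)]
pot t [([0.5397, 0.0932, 0.001], 0.9)]
red_clip t [([0.5029, 0.0851, 0.1175], 0.65), ([0.5096, -0.1803, -0.0013], 0.34)]
```

View pics/g.png

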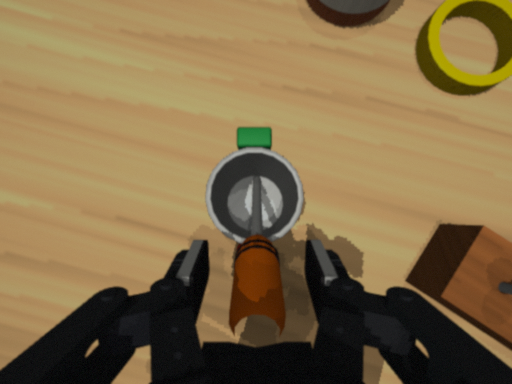

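The driver is free between the open pads, blade down at the green-side bottom and leaning on the rim over the red clip. Retreat along the tool axis.

Call:
{"name": "apply_moves", "arguments": {"increments": [{"dx": 0,"dy": 0,"dz": -0.02,"ax": 0,"ay": 0,"az": 0,"jaw": 0.05},{"dx": 0,"dy": 0,"dz": -0.05,"ax": 0,"ay": 0,"az": 0,"jaw": 0.05},{"dx": 0,"dy": 0,"dz": -0.09,"ax": 0,"ay": 0,"az": 0,"jaw": 0.05},{"dx": 0,"dy": 0,"dz": -0.13,"ax": 0,"ay": 0,"az": 0,"jaw": 0.05},{"dx": 0,"dy": 0,"dz": -0.16,"ax": 0,"ay": 0,"az": 0,"jaw": 0.05},{"dx": 0,"dy": 0,"dz": -0.16,"ax": 0,"ay": 0,"az": 0,"jaw": 0.05},{"dx": 0,"dy": 0,"dz": -0.16,"ax": 0,"ay": 0,"az": 0,"jaw": 0.05}]}}

```text
t: 13.55
eef_pos: [0.4504, 0.069, 0.3007]
tcp_rot: [[0.898, 0.27, 0.347], [0.253, -0.963, 0.096], [0.36, 0.002, -0.933]]
wrist_force: [-0.2, 1.0, -0.8]
finger_gap: 0.0497
```

```bash
python3 - <<'E'
from w import *
p,C,s=wrist('h1.png');im=[cv2.resize(p['image'],(400,300))]
ask(p,[('orange_driver_end','t'),('pot','t'),('red_clip','t')])
p=r.grab_frame('side');im.append(cv2.resize(p['image'],(400,300)))
ask(p,[('orange_driver_end','t'),('pot','t'),('red_clip','t'),('blue_driver','s'),('black_driver','s')])
C=cloud(p,np.array(p['pose']))
q=C.reshape(-1,3);q=q[(np.hypot(q[:,0]-.538,q[:,1]-.0935)<.055)&(q[:,2]>.106)&(q[:,2]<.118)]
print(cv2.minEnclosingCircle(q[:,:2].astype(np.float32)))
cv2.imwrite('pics/h.png',np.hstack(im)[...,::-1])
E
```

```text
13.55 [0.4504 0.069  0.3007] [[ 0.898   0.2701  0.3474]
 [ 0.2527 -0.9628  0.0956]
 [ 0.3603  0.0019 -0.9328]] [-11.579   -5.4144 104.2137  10.6016  62.6107  59.3822] [-0.2038  0.9549 -0.8122] 0.049653043097642666
orange_driver_end t [([0.4814, 0.0789, 0.1898], 0.79)]
pot t [([0.539, 0.0952, 0.0014], 0.94), ([0.4955, 0.0804, 0.1122], 0.27)]
red_clip t [([0.4964, 0.0824, 0.1136], 0.81)]
orange_driver_end t [([0.482, 0.0721, 0.1904], 0.67)]
pot t [([0.5402, 0.0928, 0.0027], 0.83)]
red_clip t [([0.504, 0.0861, 0.1168], 0.98)]
blue_driver s [([0.5046, -0.1874, 0.1792], 0.62)]
black_driver s [([0.5218, -0.1327, 0.1885], 0.8), ([0.4903, 0.0717, 0.1662], 0.29)]
((0.5386504530906677, 0.09230384975671768), 0.04803002253174782)
```

View pics/h.png

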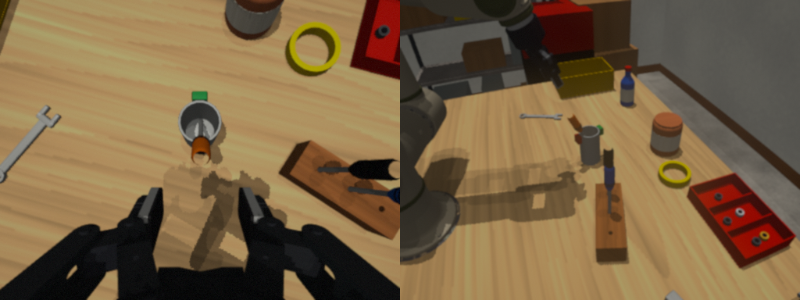

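The picture shows the driver leaning over the red clip (handle at (202,150) in the wrist view), the pot in place, blue and black still in the rack, and the gripper clear.

```bash
python3 -c "
from workcell import r
print(r.hand_in())"
```

```text
the job is handed in; nothing more can be done
None
```

The job is done and handed in: the orange screwdriver stands in the steel pot, blade down, leaning on the rim at the red clip. I finished at about 14 s of the 48 s allowed.

I gripped it by the handle, lifted it out of the end hole and lowered it into the pot. While lowering I tilted the handle about 21° towards red. The tip touched the bottom with about 14 N at the wrist; I eased off 1 mm before opening the jaws and backing away.

**Last checks**
- **Screwdriver:** two cameras put the handle's end at about (0.482, 0.075, 0.190), on the red side and in line with the clip.
- **Pot:** its centre measured (0.5387, 0.0923), against about (0.538, 0.094) before. That is within measurement error, so it had not moved noticeably.
- **Rack:** the blue and black drivers are still in their holes.
- **Robot:** the gripper is clear, with only about 1 N of sensor noise at the wrist.

**Checks that disagreed**
- Earlier, one top view labelled the blue driver as orange; the wrist view settled which was which before I gripped.
- One wrist view taken with the jaws still around the driver misplaced its handle end. The views after backing away agreed with each other.

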